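# Switch on the red-guarded toggle

## Robot

A 6-joint arm with a two-finger parallel gripper is mounted at the origin on the work surface. World frame = base frame: x ahead of the robot, y to its left, z up, the work surface at z = 0. Lengths are in mm, angles in rad, forces in N, time in s.
With the tool pointing down it reaches from about 350 to 975 mm from the base axis. Payload 7.1 kg.
Tool frame: the origin (TCP) lies between the finger pads; the fingertips stand 8 mm ahead of it and the grasp point (between the pads) lies 11 mm behind it; x points along the fingers, y is the direction in which the jaws open and shut, and the axes are right-handed (so a half turn about x gives the same grasp; the last joint's range is limited). The gripper opens to 88 mm and grips with 3 to 60 N. Pads are 20 mm wide; open, the fingers measure 115 mm over their backs; the gripper's body (75 mm by 178 mm) begins 61 mm behind the grasp point.
Start: joints at [1.183, 0.423, 1.63, -0, 1.089, -0.019], TCP at [225.278, 582.971, 230.675] pointing down, gripper open.
Joint ranges: [-3, 3], [-0.9, 2.11], [0.09, 2.58], [-1.31, 4.45], [0.11, 2.69], [-2.54, 2.54]. Speed limits (rad/s): [2.39, 2.39, 3.01, 3.14, 3.14, 3.14].

## Interface

Orientations are given as a rotation vector (axis times angle).
In Python, from workcell import ctrl gives the robot as it stands.
- The arm moves only by the tool apply_moves, never from a script. Its argument "increments" is a list of rows, each an object with "gripper": the opening in per cent of the stroke, from 0 (shut) to 100 (fully open); "delta_pos": the shift along the tool's x, y, z in cm, a list of three; "dr": the turn, a rotation vector about the tool's x, y, z in rad, a list of three. In form: [{"gripper": gripper, "delta_pos": [dx, dy, dz], "dr": [ax, ay, az]}, ...]. A call has exactly 5 rows; each row shifts and turns the commanded pose from where the row before left it, along the tool's axes as they then stand; what a row does not reach is not made up. A row lasts 1/12 s, in which the tool goes at most 41.7 mm and 7.16 degrees, less where a joint would pass 70% of its speed; a pose out of reach is approached as far as the arm can. A call with a gripper value outside its range is refused whole. The fingers move at their own pace and stop on an object; the grip force is fixed at half the most. Time passes only in rows, so rows that do not move let the fingers close, or fill a call up. It gives the time, the measured TCP pose, the force and the opening at its end, in the units of the state.
- ctrl.get_obs(): the state, without advancing time (a new reading comes with each control period).
- ctrl.get_image(name): name is "scene" or "top" or "wrist"; returns a dict with "img" (400x640x3 uint8, red, green, blue), "range_z" (400x640 float32, mm along the optical axis (not along the pixel's ray), 0 where there is no reading), "mtx" (3x3 intrinsics, pixels), "rvec" (rotation vector, rad) and "tvec" (3), from world to camera coordinates, as OpenCV has them. Camera axes: x right, y down, z forward; pixel columns grow to the right and rows downward; lengths in mm; the calibration is good to about 2 mm. A picture is of the moment at which its call begins.
- ctrl.close_job(): hands the job in, once; it reports no verdict.
The state is a dict: "t": time; "qpos": joint angles; "qvel": joint speeds; "joint_torque": joint torques, N m; "ee_pos": TCP position; "orientation": TCP orientation; "ft_force": force on the tool from outside, world axes, zero at the start; "moment": the same for the moment, N m; "width": finger opening in mm.
Only numpy, scipy, OpenCV 4.12 (cv2) and the standard library are available. Lean on these libraries where they do the work, as an engineer would, in place of code of your own. Each camera call takes 0.05 s, during which the arm holds its last target. There are 200 camera calls.

## Task

On the control unit with the red switch guard, lift the guard all the way back with a fingertip, push the toggle beneath it over to the on side (the green dot, towards the hinge), then tip the guard forward again so that it drops shut over the toggle. Work gently with fingertips only: do not squeeze or force the guard or toggle, and leave the yellow-guarded switch and the loose things on the bench where they are.

Things in the scene. Friction and masses are not known exactly. Their poses are not given: they have to be found in the camera images.
- red_box: White control unit fixed to the bench, with the red switch guard on it (the one to switch on). Housing 170 x 110 x 50 mm (x, y, z), flat top at z = 50 mm. Origin: underside, straight below the toggle's pivot; the housing runs from x = -65 to +105 mm and y = -55 to +55 mm. Its x points from the front (lip side, roughly towards the robot) to the guard's hinge side, z up.
- red_guard (a joint): Angle of the red guard, rad: 0 = shut over the toggle, grows as its front lifts and it tips back, stop at 1.8 (leaning back, stays there by its own weight). Balances at about 1.0: let go below that it drops shut, above that it falls open. 60 g, free hinge along the box's y; lifting takes under 1 N at the lip.
- red_lip (a point): Middle of the front lower edge of the red guard's lip (moves with the guard, axes as the box's when shut). The lip, 18 mm long (x), 56 wide, 4 thick, carries the hood's top on forwards from the top of its front wall. Shut: this edge at x = -50, z = +96 mm in the box's frame, front wall's outside at x = -32 mm, free gap of 46 mm under the lip down to the housing.
- red_hinge (a point): Middle of the red guard's hinge line, which runs along y, at x = +40, y = 0, z = +56 mm in the box's frame; the lip goes up and back about it. The guard is a hood, open below: from the hinge 72 mm long to the outside of its front wall (lip extra), 56 mm wide, 44 mm high from the hinge line to its flat top, walls 3 mm.
- red_toggle (a joint): Angle of the steel toggle under the red guard, rad: 0 = off, leaning 0.4 rad to -x of the box (white dot on the panel, lip side); 0.8 = on, leaning 0.4 rad to +x (green dot, hinge side). Stiff, no spring: stays where it is left, so push it right to its stop; takes about 1.5 N at the knob. Pivot at x = y = 0, z = +52 mm in the box's frame.
- red_knob (a point): Centre of the ball (12 mm across) at the end of the toggle under the red guard, 34 mm from its pivot: x = -13, z = +83 mm in the box's frame when off, x = +13 mm when on.
- yellow_box: White control unit fixed to the bench, with the yellow switch guard on it (leave alone). Housing 170 x 110 x 50 mm (x, y, z), flat top at z = 50 mm. Origin: underside, straight below the toggle's pivot; the housing runs from x = -65 to +105 mm and y = -55 to +55 mm. Its x points from the front (lip side, roughly towards the robot) to the guard's hinge side, z up.
- yellow_guard (a joint): Angle of the yellow guard, rad: 0 = shut over the toggle, grows as its front lifts and it tips back, stop at 1.8 (leaning back, stays there by its own weight). Balances at about 1.0: let go below that it drops shut, above that it falls open. 60 g, free hinge along the box's y; lifting takes under 1 N at the lip.
- yellow_lip (a point): Middle of the front lower edge of the yellow guard's lip (moves with the guard, axes as the box's when shut). The lip, 18 mm long (x), 56 wide, 4 thick, carries the hood's top on forwards from the top of its front wall. Shut: this edge at x = -50, z = +96 mm in the box's frame, front wall's outside at x = -32 mm, free gap of 46 mm under the lip down to the housing.
- yellow_hinge (a point): Middle of the yellow guard's hinge line, which runs along y, at x = +40, y = 0, z = +56 mm in the box's frame; the lip goes up and back about it. The guard is a hood, open below: from the hinge 72 mm long to the outside of its front wall (lip extra), 56 mm wide, 44 mm high from the hinge line to its flat top, walls 3 mm.
- yellow_toggle (a joint): Angle of the steel toggle under the yellow guard, rad: 0 = off, leaning 0.4 rad to -x of the box (white dot on the panel, lip side); 0.8 = on, leaning 0.4 rad to +x (green dot, hinge side). Stiff, no spring: stays where it is left, so push it right to its stop; takes about 1.5 N at the knob. Pivot at x = y = 0, z = +52 mm in the box's frame.
- yellow_knob (a point): Centre of the ball (12 mm across) at the end of the toggle under the yellow guard, 34 mm from its pivot: x = -13, z = +83 mm in the box's frame when off, x = +13 mm when on.
- bottle: Loose amber bottle, 56 mm across, 120 mm tall, standing; origin at the centre of its foot. Leave alone.
- tipbox: Loose blue box with a clear lid, 82 x 57 x 47 mm; origin at the centre of its underside. Leave alone.
- beaker: Loose white open beaker, 64 mm across, 85 mm tall, standing; origin at the centre of its foot. Leave alone.
Things that resemble listed ones, but are neither listed nor needed, are in the scene too. What is shaped like the red_box but orange or turquoise is not meant.

How it is judged:
By the outcome, as a careful person would: the job done as asked, in the order asked, and still so for the second after the job is handed in, with the robot touching nothing.
It also fails if it takes over 58 s, if anything falls off the work surface, if the arm or the gripper's body presses on something with over 40 N, if the wrist force passes 120 N, or if a joint passes its speed limit or range.

## Working session

There is one attempt and no reset: what is moved stays moved. The work goes in short steps, Python scripts to look and compute and a tool call to move; the robot and the scene stay as the last step left them, time stands still between calls to the robot, and variables do not carry over. Pictures are saved under pics/ and viewed, about 8 in all and at most 12, crops included, and the job is handed in when it is done.

Besides the shell and the picture viewer there is one more tool, called after "Emit:" as name([rows], argument=value, ...), one row to a line, values as JSON. apply_moves: Moves the arm, as the interface text tells. Its arguments: {"type":"object","properties":{"increments":{"type":"array","items":{"type":"object","properties":{"gripper":{"type":"number"},"delta_pos":{"type":"array","items":{"type":"number"}},"dr":{"type":"array","items":{"type":"number"}}}}}},"required":["increments"]}

```bash
mkdir -p pics && ls && python3 - <<'E'
from workcell import ctrl
import cv2,numpy as np,pickle
print(ctrl.get_obs())
for n in ("scene","top"):
    d=ctrl.get_image(n); pickle.dump(d,open(n+"0.pkl","wb"))
    cv2.imwrite(f"pics/{n}0.png",d["img"][:,:,::-1])
    print(n,d["mtx"],d["rvec"],d["tvec"])
E
```

```text
pics
{'t': 0.0, 'qpos': array([ 1.18298309e+00,  4.23803582e-01,  1.63067689e+00, -5.52985493e-06,
        1.08859965e+00, -1.89854004e-02]), 'qvel': array([ 0.00119265,  0.00024362,  0.00016551,  0.00049483,  0.0018033 ,
       -0.00034693]), 'joint_torque': array([ 5.18385132e-04, -5.44628870e+01, -2.73657990e+01,  6.45041233e-02,
        2.28407141e-02, -9.95674054e-05]), 'ee_pos': array([225.09247944, 582.48453717, 229.9301025 ]), 'orientation': array([ 0.28823896,  1.55165257, -0.29053962]), 'ft_force': array([0.10498845, 0.53880681, 0.48227221]), 'moment': array([-0.00839746, -0.01279266, -0.00661729]), 'width': 88.07151598782556}
scene [[462.07655138   0.         318.41116167]
 [  0.         462.07655138 195.92156613]
 [  0.           0.           1.        ]] [ 2.17631401  1.21072338 -0.43519092] [-263.4494899  -270.12426489 1694.40635365]
top [[454.93124159   0.         315.42238169]
 [  0.         454.93124159 201.69396102]
 [  0.           0.           1.        ]] [ 2.14776015 -2.13657499  0.19450988] [ -12.50717582  523.76753165 1272.18904807]
```

```bash
sleep 1; python3 -c "
import cv2,numpy as np
a=cv2.imread('pics/scene0.png');b=cv2.imread('pics/top0.png');cv2.imwrite('pics/both.png',cv2.resize(np.vstack([a,b]),None,fx=.75,fy=.75))"
```

```text
(no output)
```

View pics/both.png

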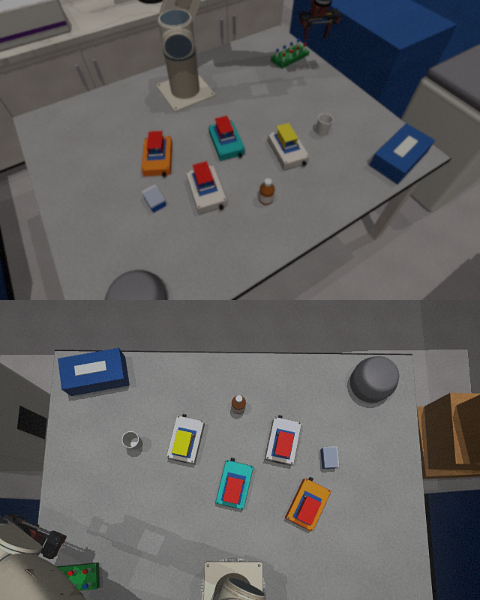

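The top view shows the target, the white unit with the red guard, at about full-image pixel (377, 187). The orange and turquoise units also carry red guards. Next I measure the target's pose.

```bash
cat > h.py <<'E'
import cv2,numpy as np,pickle
def world(d,uv,z):
    R=cv2.Rodrigues(d["rvec"])[0]; t=np.asarray(d["tvec"]).reshape(3)
    c=-R.T@t; r=(np.c_[uv,np.ones(len(uv))]@np.linalg.inv(d["mtx"]).T)@R
    return c+r*((z-c[2])/r[:,2])[:,None]
def pts(d):
    v,u=np.mgrid[0:400,0:640]; z=d["range_z"].astype(float)
    R=cv2.Rodrigues(d["rvec"])[0]; t=np.asarray(d["tvec"]).reshape(3)
    p=np.stack([u,v,np.ones_like(u)],-1)@np.linalg.inv(d["mtx"]).T*z[...,None]
    return (p-t)@R
E
python3 - <<'E'
from h import *
for n in("top","scene"):
    d=pickle.load(open(n+"0.pkl","rb")); P=pts(d); im=d["img"].astype(int)
    hsv=cv2.cvtColor(d["img"],cv2.COLOR_RGB2HSV)
    red=((hsv[...,0]<6)|(hsv[...,0]>172))&(hsv[...,1]>150)&(hsv[...,2]>60)
    k,l,s,c=cv2.connectedComponentsWithStats(red.astype(np.uint8))
    for i in range(1,k):
        if s[i,4]<100: continue
        m=(l==i); Q=P[m]; top=m&(abs(P[...,2]-100)<6)
        uv=np.argwhere(top)[:,::-1].astype(float)
        W=world(d,uv,100)[:,:2].astype(np.float32)
        print(n,c[i],s[i,4],"z",np.percentile(Q[:,2],[5,50,95]).round(),"rect",cv2.minAreaRect(W))
    wh=(hsv[...,1]<40)&(hsv[...,2]>150)&(abs(P[...,2]-50)<8)&(P[...,0]>300)
    k,l,s,c=cv2.connectedComponentsWithStats(wh.astype(np.uint8))
    for i in range(1,k):
        if s[i,4]<150: continue
        uv=np.argwhere(l==i)[:,::-1].astype(float)
        W=world(d,uv,50)[:,:2].astype(np.float32)
        print(n,"white",c[i],s[i,4],cv2.minAreaRect(W))
d=pickle.load(open("top0.pkl","rb"))
cv2.imwrite("pics/crop.png",cv2.resize(d["img"][130:310,210:480,::-1],None,fx=2.9,fy=2.9,interpolation=cv2.INTER_CUBIC))
E
```

```text
top [378.70982839 191.76911076] 641 z [ 96. 101. 105.] rect ((543.7530517578125, -185.158447265625), (55.885929107666016, 89.18167114257812), 77.61488342285156)
top [310.47391952 253.38152012] 671 z [ 92.  97. 101.] rect ((372.51019287109375, 3.9736671447753906), (55.37399673461914, 88.2948989868164), 77.0552749633789)
top [411.35483871 280.1542777 ] 713 z [ 92.  97. 101.] rect ((301.09442138671875, -269.68414306640625), (55.75523376464844, 87.48298645019531), 63.226951599121094)
top white [248.8510427  178.46871897] 1007 ((570.8577270507812, 189.10647583007812), (107.3166732788086, 167.44261169433594), 77.84648895263672)
top white [379.05680705 180.41919687] 1021 ((568.614501953125, -191.10394287109375), (107.61808013916016, 167.5055389404297), 77.70862579345703)
scene [298.10891089 166.75      ] 404 z [ 72.  98. 102.] rect ((373.196533203125, 4.0017242431640625), (53.983856201171875, 86.64871978759766), 76.31123352050781)
scene [206.38084633 186.79510022] 449 z [ 85.  98. 101.] rect ((302.0920104980469, -269.89337158203125), (54.44319152832031, 87.31918334960938), 66.25341033935547)
scene [269.82234432 230.44139194] 546 z [ 91. 101. 105.] rect ((541.2429809570312, -184.602783203125), (54.17405319213867, 87.66012573242188), 77.6968002319336)
scene white [390.98924731 205.63709677] 372 ((591.9588623046875, 187.63919067382812), (100.82658386230469, 114.11113739013672), 77.59892272949219)
scene white [278.42163009 257.57366771] 638 ((566.5587158203125, -188.97689819335938), (101.35153198242188, 161.36766052246094), 77.67906188964844)
```

View pics/crop.png

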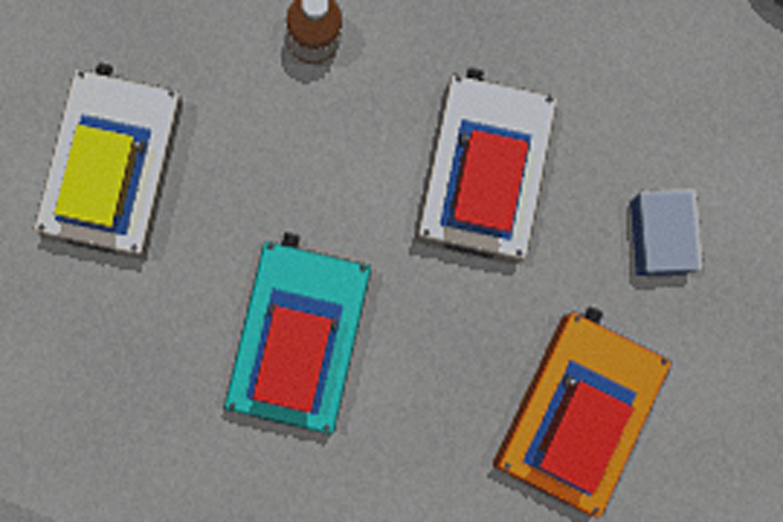

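The target is clear. The housing and guard rectangles agree: origin about (548, -186), box yaw about -12.3°, guard top at z≈101. The lip faces the robot. I'll write a planner that turns box-frame tip poses into rows.

```bash
cat >> h.py <<'E'
from scipy.spatial.transform import Rotation as Ro, Slerp
from workcell import ctrl
O=np.array([548,-186,0.]); RB=Ro.from_euler("z",-0.215)
# tip = fingertip centre in box frame (8 mm ahead of the TCP), tilt = tip leaning forward from straight down
def tool(tilt,s):
    x=np.array([np.sin(tilt),0,-np.cos(tilt)]); y=np.array([0,s,0.])
    return RB*Ro.from_matrix(np.c_[x,y,np.cross(x,y)])
def now(pr=True):
    o=ctrl.get_obs(); R=Ro.from_rotvec(o["orientation"]); M=(RB.inv()*R).as_matrix()
    tip=RB.inv().apply(o["ee_pos"]+8*R.as_matrix()[:,0]-O)
    if pr: print("t %.2f tip"%o["t"],tip.round(1),"tilt %.3f"%np.arctan2(M[0,0],-M[2,0]),"yaxis",M[:,1].round(3),"F",RB.inv().apply(o["ft_force"]).round(1),"w %.0f"%o["width"],"q",o["qpos"].round(2))
    return o["ee_pos"],R
def plan(tip,tilt,n,s,start=None):
    p0,R0=start or now(False); R1=tool(tilt,s)
    p1=O+RB.apply(tip)-8*R1.as_matrix()[:,0]
    S=Slerp([0,1],Ro.concatenate([R0,R1])); f=np.linspace(0,1,n+1)
    for a,b in zip(f[:-1],f[1:]):
        A,B=S(a),S(b); print((A.inv().apply(p1-p0)*(b-a)/10).round(2).tolist(),(A.inv()*B).as_rotvec().round(3).tolist())
    return p1,R1
E
python3 - <<'E'
from h import *
p,R=now(); print(R.as_matrix().round(2))
s=np.sign((RB.inv()*R).as_matrix()[1,1]); print("s",s)
plan([-110,0,190],0,20,s)
E
```

```text
t 0.10 tip [-479.4  681.9  222. ] tilt -0.000 yaxis [ 0.153  0.988 -0.001] F [-0.5 -0.5 -0.3] w 88 q [ 1.18  0.42  1.63 -0.    1.09 -0.02]
[[-0.    0.36  0.93]
 [-0.    0.93 -0.36]
 [-1.   -0.   -0.  ]]
s 1.0
[0.16, -3.09, 2.35] [-0.008, -0.0, 0.0]
[0.16, -3.1, 2.32] [-0.008, -0.0, 0.0]
[0.16, -3.12, 2.3] [-0.008, -0.0, 0.0]
[0.16, -3.14, 2.28] [-0.008, -0.0, 0.0]
[0.16, -3.16, 2.25] [-0.008, -0.0, 0.0]
[0.16, -3.17, 2.23] [-0.008, -0.0, 0.0]
[0.16, -3.19, 2.2] [-0.008, -0.0, 0.0]
[0.16, -3.21, 2.18] [-0.008, -0.0, 0.0]
[0.16, -3.22, 2.15] [-0.008, -0.0, 0.0]
[0.16, -3.24, 2.13] [-0.008, -0.0, 0.0]
[0.16, -3.26, 2.1] [-0.008, -0.0, 0.0]
[0.16, -3.27, 2.08] [-0.008, -0.0, 0.0]
[0.16, -3.29, 2.05] [-0.008, -0.0, 0.0]
[0.16, -3.31, 2.03] [-0.008, -0.0, 0.0]
[0.16, -3.32, 2.0] [-0.008, -0.0, 0.0]
[0.16, -3.34, 1.98] [-0.008, -0.0, 0.0]
[0.16, -3.35, 1.95] [-0.008, -0.0, 0.0]
[0.16, -3.37, 1.93] [-0.008, -0.0, 0.0]
[0.16, -3.38, 1.9] [-0.008, -0.0, 0.0]
[0.16, -3.4, 1.87] [-0.008, -0.0, 0.0]
```

Emit:
apply_moves([
  {"gripper": 0,"delta_pos": [0.16,-3.1,2.3],"dr": [-0.008,0,0]},
  {"gripper": 0,"delta_pos": [0.16,-3.1,2.3],"dr": [-0.008,0,0]},
  {"gripper": 0,"delta_pos": [0.16,-3.1,2.3],"dr": [-0.008,0,0]},
  {"gripper": 0,"delta_pos": [0.16,-3.1,2.3],"dr": [-0.008,0,0]},
  {"gripper": 0,"delta_pos": [0.16,-3.1,2.3],"dr": [-0.008,0,0]},
])

```text
t: 0.52
ee_pos: [279.5, 395.9, 222.3]
orientation: [0.257, 1.556, -0.258]
ft_force: [-0.1, 0.1, 0.0]
width: 57.8
```

Emit:
apply_moves([
  {"gripper": 0,"delta_pos": [0.16,-3.2,2.2],"dr": [-0.008,0,0]},
  {"gripper": 0,"delta_pos": [0.16,-3.2,2.2],"dr": [-0.008,0,0]},
  {"gripper": 0,"delta_pos": [0.16,-3.2,2.2],"dr": [-0.008,0,0]},
  {"gripper": 0,"delta_pos": [0.16,-3.2,2.2],"dr": [-0.008,0,0]},
  {"gripper": 0,"delta_pos": [0.16,-3.2,2.2],"dr": [-0.008,0,0]},
])

```text
t: 0.93
ee_pos: [334.9, 209.9, 214.6]
orientation: [0.226, 1.559, -0.226]
ft_force: [1.6, -0.0, 0.9]
width: 24.4
```

Emit:
apply_moves([
  {"gripper": 0,"delta_pos": [0.16,-3.3,2.1],"dr": [-0.008,0,0]},
  {"gripper": 0,"delta_pos": [0.16,-3.3,2.1],"dr": [-0.008,0,0]},
  {"gripper": 0,"delta_pos": [0.16,-3.3,2.0],"dr": [-0.008,0,0]},
  {"gripper": 0,"delta_pos": [0.16,-3.3,2.0],"dr": [-0.008,0,0]},
  {"gripper": 0,"delta_pos": [0.16,-3.3,2.0],"dr": [-0.008,0,0]},
])

```text
t: 1.35
ee_pos: [388.7, 23.4, 206.6]
orientation: [0.195, 1.562, -0.195]
ft_force: [0.8, 0.7, 0.6]
width: 0.6
```

```bash
python3 - <<'E'
from h import *
now(); s=plan([-110,0,190],0,5,1); print(); plan([-110,0,120],0.8,10,1,s)
E
```

```text
t 1.35 tip [-200.3  170.6  198.6] tilt 0.000 yaxis [0.033 0.999 0.   ] F [0.7 0.9 0.6] w 1 q [ 0.03  0.11  2.14  0.    0.89 -1.29]
[0.17, -3.35, 1.92] [-0.007, 0.0, -0.0]
[0.17, -3.36, 1.9] [-0.007, 0.0, -0.0]
[0.17, -3.38, 1.87] [-0.007, 0.0, -0.0]
[0.17, -3.39, 1.85] [-0.007, 0.0, -0.0]
[0.17, -3.4, 1.83] [-0.007, 0.0, -0.0]

[0.72, -0.0, -0.06] [0.0, -0.08, 0.0]
[0.72, -0.0, -0.12] [-0.0, -0.08, -0.0]
[0.71, -0.0, -0.17] [0.0, -0.08, 0.0]
[0.69, -0.0, -0.23] [0.0, -0.08, -0.0]
[0.67, -0.0, -0.28] [-0.0, -0.08, 0.0]
[0.64, -0.0, -0.33] [-0.0, -0.08, -0.0]
[0.62, -0.0, -0.39] [0.0, -0.08, 0.0]
[0.58, -0.0, -0.43] [0.0, -0.08, -0.0]
[0.55, -0.0, -0.48] [-0.0, -0.08, 0.0]
[0.51, -0.0, -0.52] [0.0, -0.08, 0.0]
```

The pose tracks well. From the three arm configurations, j5's lower limit allows a forward tilt of only about 0.3 rad here. That is enough, because the lip edge is 40 mm above the hinge, so pushing it back and up opens the guard.

```bash
python3 - <<'E'
from h import *
s=plan([-75,0,160],0,6,1); print(); s=plan([-72,0,130],.3,4,1,s);print();plan([-68,0,77],.3,5,1,s)
E
```

```text
[0.64, -2.77, 2.18] [-0.006, 0.0, -0.0]
[0.64, -2.78, 2.17] [-0.006, 0.0, -0.0]
[0.64, -2.8, 2.15] [-0.006, 0.0, -0.0]
[0.64, -2.81, 2.14] [-0.006, 0.0, -0.0]
[0.64, -2.82, 2.12] [-0.006, 0.0, -0.0]
[0.64, -2.83, 2.1] [-0.006, 0.0, -0.0]

[0.76, -0.0, 0.02] [-0.0, -0.075, 0.0]
[0.76, -0.0, -0.04] [0.0, -0.075, 0.0]
[0.75, -0.0, -0.1] [0.0, -0.075, -0.0]
[0.74, -0.0, -0.15] [0.0, -0.075, -0.0]

[1.04, 0.0, -0.24] [0.0, 0.0, 0.0]
[1.04, 0.0, -0.24] [0.0, 0.0, 0.0]
[1.04, 0.0, -0.24] [0.0, 0.0, 0.0]
[1.04, 0.0, -0.24] [0.0, 0.0, 0.0]
[1.04, 0.0, -0.24] [0.0, 0.0, 0.0]
```

Emit:
apply_moves([
  {"gripper": 0,"delta_pos": [0.64,-2.8,2.15],"dr": [-0.006,0,0]},
  {"gripper": 0,"delta_pos": [0.64,-2.8,2.15],"dr": [-0.006,0,0]},
  {"gripper": 0,"delta_pos": [0.64,-2.8,2.15],"dr": [-0.006,0,0]},
  {"gripper": 0,"delta_pos": [0.64,-2.8,2.15],"dr": [-0.006,0,0]},
  {"gripper": 0,"delta_pos": [0.64,-2.8,2.15],"dr": [-0.006,0,0]},
])

```text
t: 1.77
ee_pos: [460.6, -137.9, 174.2]
orientation: [0.172, 1.564, -0.172]
ft_force: [1.2, -0.1, -0.6]
width: 0.6
```

Emit:
apply_moves([
  {"gripper": 0,"delta_pos": [0.64,-2.8,2.1],"dr": [-0.006,0,0]},
  {"gripper": 0,"delta_pos": [0.76,0,0.02],"dr": [0,-0.075,0]},
  {"gripper": 0,"delta_pos": [0.76,0,-0.04],"dr": [0,-0.075,0]},
  {"gripper": 0,"delta_pos": [0.75,0,-0.1],"dr": [0,-0.075,0]},
  {"gripper": 0,"delta_pos": [0.74,0,-0.15],"dr": [0,-0.075,0]},
])

```text
t: 2.18
ee_pos: [475.4, -168.5, 137.7]
orientation: [0.135, 1.262, -0.185]
ft_force: [0.6, 0.4, -0.5]
width: 0.3
```

```bash
python3 - <<'E'
from h import *
now(); plan([-68,0,77],.3,5,1)
d=ctrl.get_image("wrist"); e=ctrl.get_image("scene")
cv2.imwrite("pics/w1.png",np.vstack([d["img"],cv2.resize(e["img"][130:290,150:406],(640,400))])[:,:,::-1][::1,::1]); 
cv2.imwrite("pics/w1.png",cv2.resize(cv2.imread("pics/w1.png"),None,fx=.75,fy=.75))
E
```

```text
t 2.18 tip [-72.3   1.6 130.1] tilt 0.303 yaxis [-0.001  1.    -0.001] F [ 0.5  0.5 -0.5] w 0 q [-0.4   0.3   2.15  0.14  0.39 -1.88]
[1.04, -0.03, -0.23] [0.0, 0.001, 0.0]
[1.04, -0.03, -0.23] [0.0, 0.001, 0.0]
[1.04, -0.03, -0.23] [0.0, 0.001, 0.0]
[1.04, -0.03, -0.23] [0.0, 0.001, 0.0]
[1.04, -0.03, -0.23] [0.0, 0.001, 0.0]
```

View pics/w1.png

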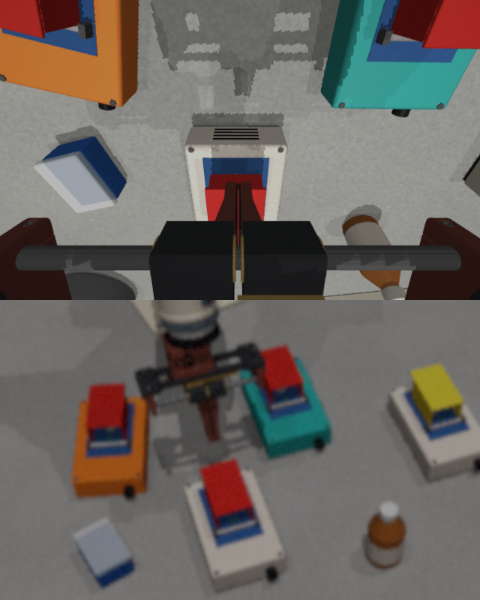

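The wrist view (upper half, closed fingertips at about (238,190)) shows the fingers centred just in front of the red lip, and the scene view agrees. Descending in front of the lip.

Emit:
apply_moves([
  {"gripper": 0,"delta_pos": [1.04,-0.03,-0.23],"dr": [0,0,0]},
  {"gripper": 0,"delta_pos": [1.04,-0.03,-0.23],"dr": [0,0,0]},
  {"gripper": 0,"delta_pos": [1.04,-0.03,-0.23],"dr": [0,0,0]},
  {"gripper": 0,"delta_pos": [1.04,-0.03,-0.23],"dr": [0,0,0]},
  {"gripper": 0,"delta_pos": [1.04,-0.03,-0.23],"dr": [0,0,0]},
])

```text
t: 2.7
ee_pos: [480.7, -170.6, 84.9]
orientation: [0.135, 1.267, -0.183]
ft_force: [-0.1, -0.3, 0.6]
width: 0.6
```

```bash
python3 - <<'E'
from h import *
now(); plan([-57,0,77],.3,5,1)
d=ctrl.get_image("wrist"); e=ctrl.get_image("scene")
cv2.imwrite("pics/w2.png",np.hstack([cv2.resize(e["img"][195:275,225:325],(480,384),interpolation=cv2.INTER_CUBIC),d["img"][100:400:,180:460][:,:,:][:300].repeat(1,0)[:300] if 0 else cv2.resize(d["img"][130:330,200:440],(320,384))])[:,:,::-1])
E
```

```text
t 2.70 tip [-66.7   0.8  77.3] tilt 0.299 yaxis [-0.003  1.     0.   ] F [ 0.  -0.4  0.6] w 1 q [-0.4   0.42  2.16  0.21  0.27 -1.95]
[0.06, -0.02, 0.18] [0.0, -0.0, -0.0]
[0.06, -0.02, 0.18] [0.0, -0.0, -0.0]
[0.06, -0.02, 0.18] [0.0, -0.0, -0.0]
[0.06, -0.02, 0.18] [0.0, -0.0, -0.0]
[0.06, -0.01, 0.18] [0.0, -0.0, -0.0]
```

View pics/w2.png

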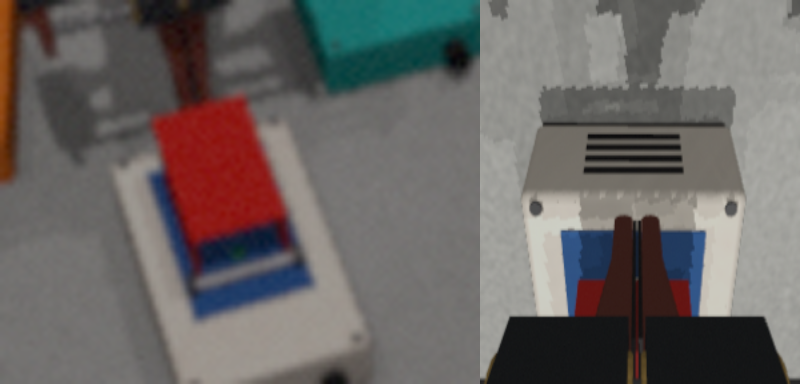

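The fingertips are in front of and below the lip, at housing-front height and clear of everything. Now forward gently under and against the lip.

Emit:
apply_moves([
  {"gripper": 0,"delta_pos": [0.06,-0.02,0.2],"dr": [0,0,0]},
  {"gripper": 0,"delta_pos": [0.06,-0.02,0.2],"dr": [0,0,0]},
  {"gripper": 0,"delta_pos": [0.06,-0.02,0.2],"dr": [0,0,0]},
  {"gripper": 0,"delta_pos": [0.06,-0.02,0.2],"dr": [0,0,0]},
  {"gripper": 0,"delta_pos": [0.06,0,0.2],"dr": [0,0,0]},
])

```text
t: 3.22
ee_pos: [490.2, -173.6, 85.6]
orientation: [0.135, 1.265, -0.183]
ft_force: [0.2, 0.4, 0.0]
width: 0.3
```

```bash
python3 - <<'E'
from h import *
now(); s=plan([-50,0,85],.3,5,1);print()
s=plan([-38,0,100],.25,5,1,s);print()
e=ctrl.get_image("scene");P=pts(e)
hsv=cv2.cvtColor(e["img"],cv2.COLOR_RGB2HSV)
m=((hsv[...,0]<6)|(hsv[...,0]>172))&(hsv[...,1]>170)
Q=RB.inv().apply((P[m]-O)); Q=Q[(abs(Q[:,1])<40)&(abs(Q[:,0])<130)&(Q[:,2]>85)]
A=np.c_[Q[:,0],np.ones(len(Q))]; print(len(Q),"slope",np.linalg.lstsq(A,Q[:,2],rcond=None)[0],Q.min(0),Q.max(0))
E
```

```text
t 3.22 tip [-56.8  -0.2  77.9] tilt 0.301 yaxis [-0.002  1.    -0.   ] F [0.1 0.4 0. ] w 0 q [-0.39  0.43  2.14  0.2   0.28 -1.93]
[-0.1, 0.0, 0.17] [0.0, 0.0, -0.0]
[-0.1, 0.0, 0.17] [0.0, 0.0, -0.0]
[-0.1, 0.0, 0.17] [0.0, 0.0, -0.0]
[-0.1, 0.0, 0.17] [0.0, 0.0, -0.0]
[-0.1, 0.0, 0.17] [0.0, 0.0, -0.0]

[-0.22, -0.0, 0.33] [-0.0, 0.01, 0.0]
[-0.22, -0.0, 0.32] [0.0, 0.01, 0.0]
[-0.22, -0.0, 0.32] [0.0, 0.01, -0.0]
[-0.23, -0.0, 0.32] [-0.0, 0.01, 0.0]
[-0.23, -0.0, 0.32] [0.0, 0.01, 0.0]

554 slope [ -0.43314902 102.51276415] [-108.52246803  -37.75398607   85.45566925] [ 38.94261445  26.92054797 255.79008267]
```

Emit:
apply_moves([
  {"gripper": 0,"delta_pos": [0.04,0,0.14],"dr": [0,0,0]},
  {"gripper": 0,"delta_pos": [0.04,0,0.14],"dr": [0,0,0]},
  {"gripper": 0,"delta_pos": [0.04,0,0.14],"dr": [0,0,0]},
  {"gripper": 0,"delta_pos": [0.04,0,0.14],"dr": [0,0,0]},
  {"gripper": 0,"delta_pos": [0.04,0,0.14],"dr": [0,0,0]},
])

```text
t: 3.68
ee_pos: [496.6, -174.9, 85.0]
orientation: [0.135, 1.266, -0.183]
ft_force: [-2.5, -0.7, 0.9]
width: 0.5
```

```bash
cat >> h.py <<'E'
def ang(fn,show=True):
    now(); e=ctrl.get_image("scene");P=pts(e); hsv=cv2.cvtColor(e["img"],cv2.COLOR_RGB2HSV)
    B=RB.inv().apply((P-O).reshape(-1,3)).reshape(P.shape)
    m=((hsv[...,0]<4)|(hsv[...,0]>174))&(hsv[...,1]>200)&(hsv[...,2]>90)&(abs(B[...,1])<40)&(B[...,0]>-60)&(B[...,0]<140)&(B[...,2]>60)
    k,l,s,c=cv2.connectedComponentsWithStats(m.astype(np.uint8)); i=1+np.argmax(s[1:,4]); Q=B[l==i]
    w=np.linalg.svd((Q-np.median(Q,0))[np.linalg.norm(Q-np.median(Q,0),axis=1)<60],full_matrices=False)[2][2]
    print("red n",len(Q),"normal",w.round(2),"x",np.percentile(Q[:,0],[2,50,98]).round(),"z",np.percentile(Q[:,2],[2,50,98]).round())
    cv2.imwrite(fn,cv2.resize(e["img"][180:280,210:350,::-1],(560,400),interpolation=cv2.INTER_CUBIC))
E
python3 - <<'E'
from h import *
ang("pics/a3.png")
E
```

```text
t 3.68 tip [-50.2  -0.1  77.4] tilt 0.300 yaxis [-0.002  1.     0.   ] F [-2.3 -1.2  0.9] w 1 q [-0.39  0.44  2.13  0.19  0.29 -1.92]
red n 527 normal [ 0.09 -0.02  1.  ] x [-44.   0.  39.] z [ 98. 105. 111.]
```

View pics/a3.png

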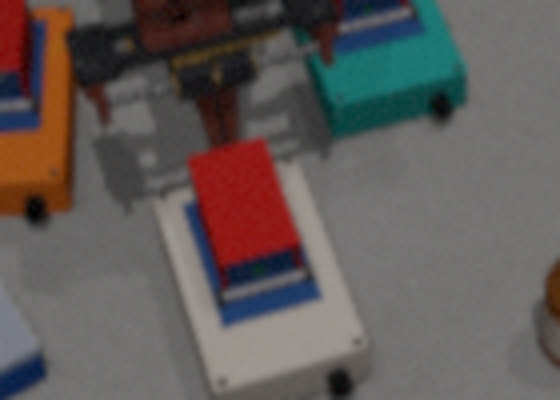

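The guard has started to lift: its top normal is about 0.09 rad, with 2 N at the tip. Now I follow the lip's arc.

```bash
python3 - <<'E'
from h import *
s=now()
for t,a in(([-39,0,98],.28),([-18,0,119],.2),([8,0,134],.12),([36,0,141],.05),([48,0,141],.0)):
    s=plan(t,a,5,1,s);print()
E
```

```text
t 3.73 tip [-49.6  -0.2  77.6] tilt 0.301 yaxis [-0.002  1.    -0.   ] F [-0.5  0.1  0.1] w 1 q [-0.39  0.44  2.13  0.19  0.29 -1.92]
[-0.33, 0.0, 0.33] [0.0, 0.004, -0.0]
[-0.33, 0.0, 0.33] [0.0, 0.004, -0.0]
[-0.33, 0.0, 0.32] [0.0, 0.004, -0.0]
[-0.33, 0.0, 0.32] [0.0, 0.004, -0.0]
[-0.33, 0.0, 0.32] [0.0, 0.004, -0.0]

[-0.29, 0.0, 0.53] [-0.0, 0.016, 0.0]
[-0.3, 0.0, 0.53] [0.0, 0.016, 0.0]
[-0.3, 0.0, 0.52] [0.0, 0.016, 0.0]
[-0.31, 0.0, 0.52] [-0.0, 0.016, -0.0]
[-0.32, 0.0, 0.51] [-0.0, 0.016, 0.0]

[-0.19, 0.0, 0.58] [0.0, 0.016, 0.0]
[-0.2, 0.0, 0.58] [0.0, 0.016, 0.0]
[-0.21, 0.0, 0.58] [-0.0, 0.016, -0.0]
[-0.22, 0.0, 0.57] [0.0, 0.016, 0.0]
[-0.23, 0.0, 0.57] [-0.0, 0.016, -0.0]

[-0.07, -0.0, 0.58] [0.0, 0.014, 0.0]
[-0.08, -0.0, 0.58] [-0.0, 0.014, -0.0]
[-0.09, -0.0, 0.58] [0.0, 0.014, 0.0]
[-0.1, -0.0, 0.58] [-0.0, 0.014, -0.0]
[-0.1, -0.0, 0.58] [0.0, 0.014, -0.0]

[0.01, -0.0, 0.25] [0.0, 0.01, 0.0]
[0.01, -0.0, 0.25] [0.0, 0.01, -0.0]
[0.01, -0.0, 0.25] [0.0, 0.01, 0.0]
[0.0, -0.0, 0.25] [-0.0, 0.01, 0.0]
[0.0, -0.0, 0.25] [-0.0, 0.01, 0.0]
```

Emit:
apply_moves([
  {"gripper": 0,"delta_pos": [-0.33,0,0.33],"dr": [0,0.004,0]},
  {"gripper": 0,"delta_pos": [-0.33,0,0.33],"dr": [0,0.004,0]},
  {"gripper": 0,"delta_pos": [-0.33,0,0.32],"dr": [0,0.004,0]},
  {"gripper": 0,"delta_pos": [-0.33,0,0.32],"dr": [0,0.004,0]},
  {"gripper": 0,"delta_pos": [-0.33,0,0.32],"dr": [0,0.004,0]},
])

```text
t: 4.15
ee_pos: [507.9, -177.4, 106.4]
orientation: [0.137, 1.285, -0.183]
ft_force: [-0.8, -0.9, 0.4]
width: 0.3
```

Emit:
apply_moves([
  {"gripper": 0,"delta_pos": [-0.3,0,0.53],"dr": [0,0.016,0]},
  {"gripper": 0,"delta_pos": [-0.3,0,0.53],"dr": [0,0.016,0]},
  {"gripper": 0,"delta_pos": [-0.3,0,0.52],"dr": [0,0.016,0]},
  {"gripper": 0,"delta_pos": [-0.3,0,0.52],"dr": [0,0.016,0]},
  {"gripper": 0,"delta_pos": [-0.32,0,0.51],"dr": [0,0.016,0]},
])

```text
t: 4.57
ee_pos: [528.8, -181.9, 127.5]
orientation: [0.146, 1.366, -0.179]
ft_force: [-0.3, -0.5, -0.3]
width: 0.9
```

```bash
python3 - <<'E'
from h import *
ang("pics/a4.png")
E
```

```text
t 4.57 tip [-1.800e+01 -1.000e-01  1.197e+02] tilt 0.200 yaxis [-0.002  1.    -0.   ] F [-0.2 -0.5 -0.3] w 1 q [-0.37  0.41  1.98  0.06  0.56 -1.77]
red n 603 normal [-0.57  0.04 -0.82] x [-7. 26. 59.] z [ 95. 118. 142.]
```

The guard is at 0.61 rad, as planned. Continuing.

Emit:
apply_moves([
  {"gripper": 0,"delta_pos": [-0.19,0,0.58],"dr": [0,0.016,0]},
  {"gripper": 0,"delta_pos": [-0.2,0,0.58],"dr": [0,0.016,0]},
  {"gripper": 0,"delta_pos": [-0.21,0,0.58],"dr": [0,0.016,0]},
  {"gripper": 0,"delta_pos": [-0.22,0,0.57],"dr": [0,0.016,0]},
  {"gripper": 0,"delta_pos": [-0.23,0,0.57],"dr": [0,0.016,0]},
])

```text
t: 5.03
ee_pos: [554.5, -187.5, 142.3]
orientation: [0.154, 1.445, -0.174]
ft_force: [0.7, -0.6, 0.6]
width: 0.4
```

Emit:
apply_moves([
  {"gripper": 0,"delta_pos": [-0.07,0,0.58],"dr": [0,0.014,0]},
  {"gripper": 0,"delta_pos": [-0.08,0,0.58],"dr": [0,0.014,0]},
  {"gripper": 0,"delta_pos": [-0.09,0,0.58],"dr": [0,0.014,0]},
  {"gripper": 0,"delta_pos": [-0.1,0,0.58],"dr": [0,0.014,0]},
  {"gripper": 0,"delta_pos": [-0.1,0,0.58],"dr": [0,0.014,0]},
])

```text
t: 5.45
ee_pos: [582.4, -193.5, 149.2]
orientation: [0.162, 1.515, -0.17]
ft_force: [-0.1, -0.2, -0.0]
width: 0.6
```

Emit:
apply_moves([
  {"gripper": 0,"delta_pos": [0,0,0.25],"dr": [0,0.01,0]},
  {"gripper": 0,"delta_pos": [0,0,0.25],"dr": [0,0.01,0]},
  {"gripper": 0,"delta_pos": [0,0,0.25],"dr": [0,0.01,0]},
  {"gripper": 0,"delta_pos": [0,0,0.25],"dr": [0,0.01,0]},
  {"gripper": 0,"delta_pos": [0,0,0.25],"dr": [0,0.01,0]},
])

```text
t: 5.87
ee_pos: [594.3, -196.0, 149.2]
orientation: [0.167, 1.565, -0.167]
ft_force: [-0.5, 0.0, 0.0]
width: 0.5
```

```bash
python3 - <<'E'
from h import *
ang("pics/a5.png")
s=plan([-42,0,150],0.0,5,1); print(); s=plan([-42,0,73],0,5,1,s)
E
```

```text
t 5.87 tip [4.740e+01 1.000e-01 1.412e+02] tilt -0.001 yaxis [-0.002  1.     0.   ] F [-0.5 -0.1  0. ] w 0 q [-0.34  0.52  1.68 -0.    0.94 -1.7 ]
red n 266 normal [-0.22 -0.04  0.97] x [ 58.  75. 101.] z [116. 124. 137.]
[-0.17, 0.0, -1.81] [0.0, -0.0, 0.0]
[-0.17, 0.0, -1.81] [0.0, -0.0, 0.0]
[-0.17, 0.0, -1.81] [0.0, -0.0, 0.0]
[-0.17, 0.0, -1.81] [0.0, -0.0, 0.0]
[-0.17, 0.0, -1.8] [0.0, -0.0, 0.0]

[1.54, 0.0, 0.0] [0.0, 0.0, 0.0]
[1.54, 0.0, 0.0] [0.0, 0.0, 0.0]
[1.54, 0.0, 0.0] [0.0, 0.0, 0.0]
[1.54, 0.0, 0.0] [0.0, 0.0, 0.0]
[1.54, 0.0, 0.0] [0.0, 0.0, 0.0]
```

View pics/a5.png

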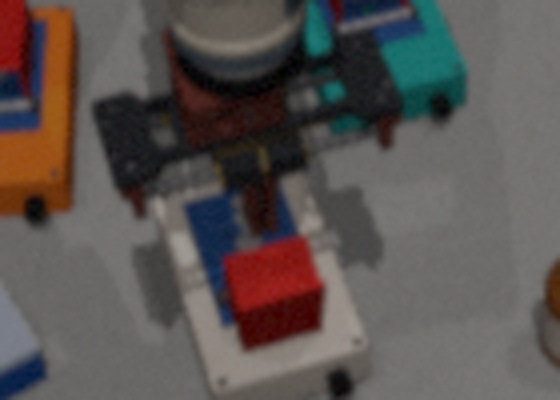

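The guard is fully open: the front wall's slope of 0.22 corresponds to 1.8 rad, with the lip edge at x≈101, z≈137. I retreat and come down in front of the toggle.

Emit:
apply_moves([
  {"gripper": 0,"delta_pos": [-0.17,0,-1.81],"dr": [0,0,0]},
  {"gripper": 0,"delta_pos": [-0.17,0,-1.81],"dr": [0,0,0]},
  {"gripper": 0,"delta_pos": [-0.17,0,-1.81],"dr": [0,0,0]},
  {"gripper": 0,"delta_pos": [-0.17,0,-1.81],"dr": [0,0,0]},
  {"gripper": 0,"delta_pos": [-0.17,0,-1.8],"dr": [0,0,0]},
])

```text
t: 6.33
ee_pos: [505.0, -176.7, 157.8]
orientation: [0.167, 1.565, -0.167]
ft_force: [-0.0, -0.3, -0.6]
width: 0.6
```

Emit:
apply_moves([
  {"gripper": 0,"delta_pos": [1.54,0,0],"dr": [0,0,0]},
  {"gripper": 0,"delta_pos": [1.54,0,0],"dr": [0,0,0]},
  {"gripper": 0,"delta_pos": [1.54,0,0],"dr": [0,0,0]},
  {"gripper": 0,"delta_pos": [1.54,0,0],"dr": [0,0,0]},
  {"gripper": 0,"delta_pos": [1.54,0,0],"dr": [0,0,0]},
])

```text
t: 6.75
ee_pos: [506.0, -177.0, 80.3]
orientation: [0.167, 1.564, -0.167]
ft_force: [-0.2, -0.1, 0.1]
width: 0.7
```

```bash
python3 - <<'E'
from h import *
now()
d=ctrl.get_image("wrist"); e=ctrl.get_image("scene")
cv2.imwrite("pics/w6.png",np.hstack([cv2.resize(e["img"][200:270,230:320],(400,311),interpolation=cv2.INTER_CUBIC),cv2.resize(d["img"][100:350,160:480],(398,311))])[:,:,::-1])
plan([-6,0,73],0,5,1)
E
```

```text
t 6.75 tip [-42.9  -0.1  72.3] tilt 0.000 yaxis [-0.002  1.    -0.   ] F [-0.1 -0.2  0.1] w 1 q [-0.36  0.52  1.91 -0.    0.71 -1.72]
[-0.05, -0.0, 0.77] [0.0, -0.001, -0.0]
[-0.05, -0.0, 0.77] [0.0, -0.001, -0.0]
[-0.04, -0.0, 0.77] [0.0, -0.001, -0.0]
[-0.04, -0.0, 0.77] [0.0, -0.001, -0.0]
[-0.04, -0.0, 0.77] [0.0, -0.001, -0.0]
```

View pics/w6.png

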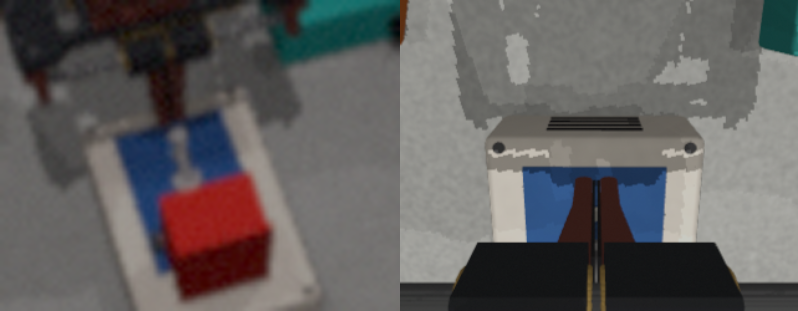

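The toggle leans to the off side at left-image (180,140), in front of the raised guard, and the fingertips are on its lip side. Pushing towards the hinge.

Emit:
apply_moves([
  {"gripper": 0,"delta_pos": [-0.03,0,0.7],"dr": [0,0,0]},
  {"gripper": 0,"delta_pos": [-0.02,0,0.7],"dr": [0,0,0]},
  {"gripper": 0,"delta_pos": [-0.02,0,0.7],"dr": [0,0,0]},
  {"gripper": 0,"delta_pos": [0,0,0.7],"dr": [0,0,0]},
  {"gripper": 0,"delta_pos": [0,0,0.7],"dr": [0,0,0]},
])

```text
t: 7.27
ee_pos: [541.5, -184.7, 82.3]
orientation: [0.167, 1.563, -0.167]
ft_force: [-1.9, 0.2, -0.6]
width: 0.4
```

Emit:
apply_moves([
  {"gripper": 0,"delta_pos": [0,0,0.1],"dr": [0,0,0]},
  {"gripper": 0,"delta_pos": [0,0,0.1],"dr": [0,0,0]},
  {"gripper": 0,"delta_pos": [0,0,0.1],"dr": [0,0,0]},
  {"gripper": 0,"delta_pos": [0,0,0],"dr": [0,0,0]},
  {"gripper": 0,"delta_pos": [0,0,0],"dr": [0,0,0]},
])

```text
t: 7.68
ee_pos: [543.1, -184.9, 81.5]
orientation: [0.167, 1.564, -0.167]
ft_force: [-0.0, -0.3, 0.7]
width: 0.3
```

```bash
python3 - <<'E'
from h import *
now()
E
```

```text
t 7.68 tip [-5.  -0.  73.5] tilt 0.000 yaxis [-0.002  1.     0.   ] F [ 0.  -0.3  0.7] w 0 q [-0.35  0.56  1.83  0.    0.75 -1.71]
```

Emit:
apply_moves([
  {"gripper": 0,"delta_pos": [0,0,0.05],"dr": [0,0,0]},
  {"gripper": 0,"delta_pos": [0,0,0.05],"dr": [0,0,0]},
  {"gripper": 0,"delta_pos": [0,0,0.05],"dr": [0,0,0]},
  {"gripper": 0,"delta_pos": [0,0,0.05],"dr": [0,0,0]},
  {"gripper": 0,"delta_pos": [0,0,0.05],"dr": [0,0,0]},
])

```text
t: 8.1
ee_pos: [544.5, -185.2, 81.2]
orientation: [0.167, 1.567, -0.167]
ft_force: [-6.6, 0.2, 2.5]
width: 0.5
```

```bash
python3 - <<'E'
from h import *
now()
E
```

```text
t 8.10 tip [-3.6  0.  73.2] tilt -0.003 yaxis [-0.002  1.     0.   ] F [-6.5 -1.2  2.5] w 1 q [-0.35  0.56  1.82 -0.    0.76 -1.71]
```

The force rose to 6.5 N at tip x=-3.6, where the stop is expected at -3. I back off, lift and look.

Emit:
apply_moves([
  {"gripper": 0,"delta_pos": [0,0,-0.6],"dr": [0,0,0]},
  {"gripper": 0,"delta_pos": [0,0,-0.9],"dr": [0,0,0]},
  {"gripper": 0,"delta_pos": [0,0,-1.5],"dr": [0,0,0]},
  {"gripper": 0,"delta_pos": [-2,0,-1],"dr": [0,0,0]},
  {"gripper": 0,"delta_pos": [-3,0,0],"dr": [0,0,0]},
])

```text
t: 8.52
ee_pos: [502.1, -175.6, 129.3]
orientation: [0.169, 1.572, -0.166]
ft_force: [0.4, 0.3, 0.1]
width: 0.9
```

Emit:
apply_moves([
  {"gripper": 0,"delta_pos": [-2.5,0,0],"dr": [0,0,0]},
  {"gripper": 0,"delta_pos": [-2.5,0,0],"dr": [0,0,0]},
  {"gripper": 0,"delta_pos": [-2,0,0],"dr": [0,0,0]},
  {"gripper": 0,"delta_pos": [0,0,0],"dr": [0,0,0]},
  {"gripper": 0,"delta_pos": [0,0,0],"dr": [0,0,0]},
])

```text
t: 8.93
ee_pos: [507.0, -177.2, 202.6]
orientation: [0.167, 1.561, -0.168]
ft_force: [0.5, -0.3, -0.4]
width: 0.1
```

```bash
python3 - <<'E'
from h import *
now()
d=ctrl.get_image("wrist"); e=ctrl.get_image("scene")
cv2.imwrite("pics/w7.png",np.hstack([cv2.resize(e["img"][200:270,230:320],(400,311),interpolation=cv2.INTER_CUBIC),cv2.resize(d["img"][100:350,160:480],(398,311))])[:,:,::-1])
s=plan([135,0,200],0,5,1); plan([135,0,115],0,5,1,s)
E
```

```text
t 8.93 tip [-41.9  -0.2 194.6] tilt 0.003 yaxis [-0.002  1.    -0.   ] F [ 0.5 -0.1 -0.4] w 0 q [-0.36  0.33  1.85  0.    0.96 -1.72]
[-0.15, -0.01, 3.56] [0.0, -0.0, -0.0]
[-0.15, -0.01, 3.56] [0.0, -0.0, -0.0]
[-0.15, -0.01, 3.56] [0.0, -0.0, -0.0]
[-0.15, -0.0, 3.56] [0.0, -0.0, -0.0]
[-0.15, -0.0, 3.56] [0.0, -0.0, -0.0]
[1.7, 0.0, 0.0] [0.0, 0.0, 0.0]
[1.7, 0.0, 0.0] [0.0, 0.0, 0.0]
[1.7, 0.0, 0.0] [0.0, 0.0, 0.0]
[1.7, 0.0, 0.0] [0.0, 0.0, 0.0]
[1.7, 0.0, 0.0] [0.0, 0.0, 0.0]
```

View pics/w7.png

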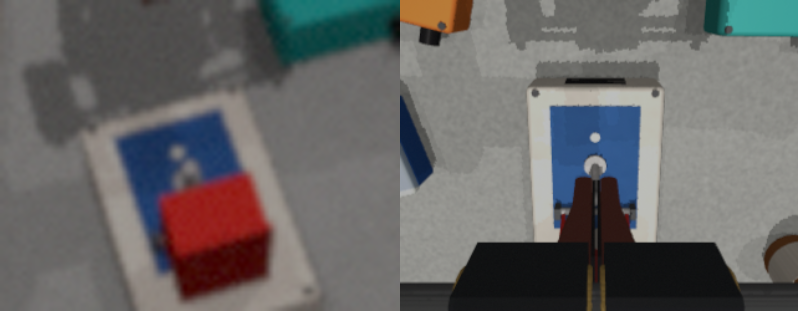

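The white dot is now uncovered and the toggle leans toward the hinge, so it is on. Next, over the guard and down behind it.

Emit:
apply_moves([
  {"gripper": 0,"delta_pos": [-0.15,0,3.56],"dr": [0,0,0]},
  {"gripper": 0,"delta_pos": [-0.15,0,3.56],"dr": [0,0,0]},
  {"gripper": 0,"delta_pos": [-0.15,0,3.56],"dr": [0,0,0]},
  {"gripper": 0,"delta_pos": [-0.15,0,3.56],"dr": [0,0,0]},
  {"gripper": 0,"delta_pos": [-0.15,0,3.56],"dr": [0,0,0]},
])

```text
t: 9.45
ee_pos: [681.1, -214.6, 206.7]
orientation: [0.168, 1.567, -0.167]
ft_force: [0.1, -0.4, 0.2]
width: 0.5
```

Emit:
apply_moves([
  {"gripper": 0,"delta_pos": [1.7,0,0],"dr": [0,0,0]},
  {"gripper": 0,"delta_pos": [1.7,0,0],"dr": [0,0,0]},
  {"gripper": 0,"delta_pos": [1.7,0,0],"dr": [0,0,0]},
  {"gripper": 0,"delta_pos": [1.7,0,0],"dr": [0,0,0]},
  {"gripper": 0,"delta_pos": [1.7,0,0],"dr": [0,0,0]},
])

```text
t: 9.87
ee_pos: [679.3, -214.2, 120.7]
orientation: [0.168, 1.567, -0.167]
ft_force: [0.0, -0.5, 0.2]
width: 0.4
```

```bash
python3 - <<'E'
from h import *
s=now()
s=plan([105,0,120],0,5,1,s); s=plan([80,0,130],0,5,1,s); s=plan([55,0,138],0,5,1,s); plan([30,0,142],0,5,1,s)
E
```

```text
t 9.87 tip [134.3   0.4 112.7] tilt -0.003 yaxis [-0.002  1.     0.   ] F [ 0.2 -0.5  0.2] w 0 q [-0.32  0.67  1.48  0.    0.99 -1.68]
[-0.14, -0.01, -0.59] [0.0, -0.001, -0.0]
[-0.15, -0.01, -0.59] [0.0, -0.001, -0.0]
[-0.15, -0.01, -0.59] [0.0, -0.001, -0.0]
[-0.15, -0.01, -0.59] [0.0, -0.001, -0.0]
[-0.15, -0.01, -0.59] [0.0, -0.001, -0.0]
[-0.2, 0.0, -0.5] [0.0, 0.0, 0.0]
[-0.2, 0.0, -0.5] [0.0, 0.0, 0.0]
[-0.2, 0.0, -0.5] [0.0, 0.0, 0.0]
[-0.2, 0.0, -0.5] [0.0, 0.0, 0.0]
[-0.2, 0.0, -0.5] [0.0, 0.0, 0.0]
[-0.16, -0.0, -0.5] [0.0, 0.0, 0.0]
[-0.16, -0.0, -0.5] [0.0, 0.0, 0.0]
[-0.16, -0.0, -0.5] [0.0, 0.0, 0.0]
[-0.16, -0.0, -0.5] [0.0, 0.0, 0.0]
[-0.16, -0.0, -0.5] [0.0, 0.0, 0.0]
[-0.08, -0.0, -0.5] [0.0, 0.0, 0.0]
[-0.08, -0.0, -0.5] [0.0, 0.0, 0.0]
[-0.08, -0.0, -0.5] [0.0, 0.0, 0.0]
[-0.08, -0.0, -0.5] [0.0, 0.0, 0.0]
[-0.08, -0.0, -0.5] [0.0, 0.0, 0.0]
```

Emit:
apply_moves([
  {"gripper": 0,"delta_pos": [-0.15,0,-0.6],"dr": [0,0,0]},
  {"gripper": 0,"delta_pos": [-0.15,0,-0.6],"dr": [0,0,0]},
  {"gripper": 0,"delta_pos": [-0.15,0,-0.6],"dr": [0,0,0]},
  {"gripper": 0,"delta_pos": [-0.15,0,-0.6],"dr": [0,0,0]},
  {"gripper": 0,"delta_pos": [-0.15,0,-0.6],"dr": [0,0,0]},
])

```text
t: 10.28
ee_pos: [651.3, -208.4, 133.1]
orientation: [0.167, 1.562, -0.167]
ft_force: [-0.3, -1.2, 1.0]
width: 0.5
```

Emit:
apply_moves([
  {"gripper": 0,"delta_pos": [-0.2,0,-0.5],"dr": [0,0,0]},
  {"gripper": 0,"delta_pos": [-0.2,0,-0.5],"dr": [0,0,0]},
  {"gripper": 0,"delta_pos": [-0.2,0,-0.5],"dr": [0,0,0]},
  {"gripper": 0,"delta_pos": [-0.2,0,-0.5],"dr": [0,0,0]},
  {"gripper": 0,"delta_pos": [-0.2,0,-0.5],"dr": [0,0,0]},
])

```text
t: 10.7
ee_pos: [626.3, -203.0, 141.9]
orientation: [0.167, 1.564, -0.167]
ft_force: [0.6, -1.0, 0.5]
width: 0.6
```

```bash
python3 - <<'E'
from h import *
ang("pics/a8.png")
E
```

```text
t 10.70 tip [8.010e+01 1.000e-01 1.339e+02] tilt 0.000 yaxis [-0.002  1.    -0.   ] F [ 0.8 -0.9  0.5] w 1 q [-0.33  0.57  1.61 -0.    0.96 -1.69]
red n 110 normal [0.99 0.01 0.13] x [73. 77. 80.] z [69. 82. 98.]
```

View pics/a8.png

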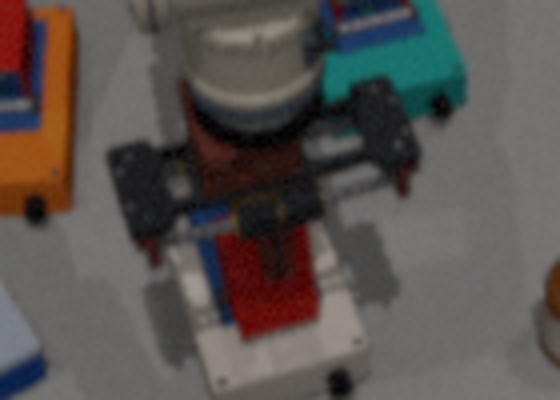

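The guard is tipping forward at about 1.44 rad, with the finger behind its top. Continuing past the balance point.

Emit:
apply_moves([
  {"gripper": 0,"delta_pos": [-0.12,0,-0.5],"dr": [0,0,0]},
  {"gripper": 0,"delta_pos": [-0.12,0,-0.5],"dr": [0,0,0]},
  {"gripper": 0,"delta_pos": [-0.12,0,-0.5],"dr": [0,0,0]},
  {"gripper": 0,"delta_pos": [-0.12,0,-0.5],"dr": [0,0,0]},
  {"gripper": 0,"delta_pos": [-0.12,0,-0.5],"dr": [0,0,0]},
])

```text
t: 11.17
ee_pos: [601.6, -197.6, 147.5]
orientation: [0.167, 1.565, -0.167]
ft_force: [0.8, -0.7, -0.7]
width: 0.5
```

Emit:
apply_moves([
  {"gripper": 0,"delta_pos": [-0.08,0,-0.4],"dr": [0,0,0]},
  {"gripper": 0,"delta_pos": [-0.08,0,-0.4],"dr": [0,0,0]},
  {"gripper": 0,"delta_pos": [-0.08,0,-0.4],"dr": [0,0,0]},
  {"gripper": 0,"delta_pos": [-0.08,0,-0.4],"dr": [0,0,0]},
  {"gripper": 0,"delta_pos": [-0.08,0,-0.4],"dr": [0,0,0]},
])

```text
t: 11.58
ee_pos: [582.4, -193.4, 151.6]
orientation: [0.167, 1.564, -0.167]
ft_force: [-0.3, -0.3, -0.2]
width: 0.1
```

```bash
python3 - <<'E'
from h import *
ang("pics/a9.png")
E
```

```text
t 11.58 tip [3.520e+01 1.000e-01 1.436e+02] tilt -0.000 yaxis [-0.002  1.     0.   ] F [-0.2 -0.3 -0.2] w 0 q [-0.34  0.5   1.71  0.    0.93 -1.7 ]
red n 394 normal [0.76 0.   0.65] x [33. 51. 69.] z [ 88. 108. 129.]
```

Emit:
apply_moves([
  {"gripper": 0,"delta_pos": [-0.06,0,-0.2],"dr": [0,0,0]},
  {"gripper": 0,"delta_pos": [-0.06,0,-0.2],"dr": [0,0,0]},
  {"gripper": 0,"delta_pos": [0,0,0],"dr": [0,0,0]},
  {"gripper": 0,"delta_pos": [0,0,0],"dr": [0,0,0]},
  {"gripper": 0,"delta_pos": [0,0,0],"dr": [0,0,0]},
])

```text
t: 12.05
ee_pos: [579.0, -192.7, 152.7]
orientation: [0.167, 1.564, -0.167]
ft_force: [-0.3, -0.1, -0.3]
width: 0.5
```

Emit:
apply_moves([
  {"gripper": 0,"delta_pos": [-2,0,0],"dr": [0,0,0]},
  {"gripper": 0,"delta_pos": [-2,0,0],"dr": [0,0,0]},
  {"gripper": 0,"delta_pos": [-2,0,0],"dr": [0,0,0]},
  {"gripper": 0,"delta_pos": [0,0,-2],"dr": [0,0,0]},
  {"gripper": 0,"delta_pos": [0,0,-2],"dr": [0,0,0]},
])

```text
t: 12.47
ee_pos: [540.9, -184.6, 214.1]
orientation: [0.166, 1.561, -0.167]
ft_force: [-0.8, 0.4, -0.3]
width: 0.4
```

Emit:
apply_moves([
  {"gripper": 0,"delta_pos": [0,0,-3],"dr": [0,0,0]},
  {"gripper": 0,"delta_pos": [0,0,-3],"dr": [0,0,0]},
  {"gripper": 0,"delta_pos": [0,0,-2],"dr": [0,0,0]},
  {"gripper": 0,"delta_pos": [0,0,0],"dr": [0,0,0]},
  {"gripper": 0,"delta_pos": [0,0,0],"dr": [0,0,0]},
])

```text
t: 12.88
ee_pos: [461.6, -167.4, 213.1]
orientation: [0.167, 1.563, -0.167]
ft_force: [0.6, -0.4, 0.6]
width: 0.6
```

```bash
python3 - <<'E'
from h import *
ang("pics/a10.png")
d=ctrl.get_image("wrist"); e=ctrl.get_image("scene")
a=cv2.imread("pics/a10.png")
cv2.imwrite("pics/f.png",np.vstack([cv2.resize(e["img"][110:310,160:480],(480,300))[:,:,::-1],cv2.resize(d["img"],(480,300))[:,:,::-1]]))
# compare loose things / yellow guard between first and last scene pictures
p=pickle.load(open("scene0.pkl","rb")); D=np.abs(p["img"].astype(int)-e["img"]).max(2)
for n,(u,v) in dict(yellow=(385,180),bottle=(355,253),beaker=(430,164),tipbox=(204,263)).items(): print(n,np.percentile(D[v-18:v+18,u-18:u+18],[50,95]))
E
```

```text
t 12.88 tip [-88.3  -0.3 205.1] tilt 0.001 yaxis [-0.002  1.    -0.   ] F [ 0.7 -0.3  0.6] w 1 q [-0.37  0.25  1.94  0.    0.95 -1.73]
red n 479 normal [ 0.   -0.02  1.  ] x [-44.  -1.  36.] z [ 96. 102. 105.]
yellow [2. 7.]
bottle [2. 6.]
beaker [2. 5.]
tipbox [ 3. 12.]
```

View pics/f.png

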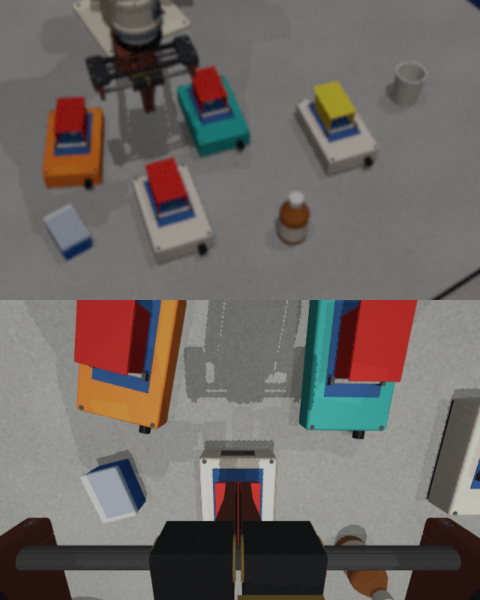

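The red guard on the white unit is shut again: its top is level (slope 0.00) at z≈102. Everything else is in place and the arm is clear, so I hand in.

```bash
python3 -c "
from workcell import ctrl
print(ctrl.close_job())"
```

```text
the job is handed in; nothing more can be done
None
```

The red switch on the white unit is on and its guard is shut again; I handed the job in at about 13 s of the 58 s allowed.

- **Guard opened:** with the fingers shut I pushed the lip up and back past its balance point. It fell the rest of the way and came to rest at about 1.8 rad, its stop.
- **Toggle switched on:** I pushed the knob towards the hinge until the force rose to about 6.5 N at the expected stop. A picture afterwards showed the white dot uncovered and the toggle leaning to the hinge side. I did not see it again once the guard shut.
- **Guard closed:** I tipped it forward from behind until it dropped shut. The last check put its top level (slope 0.00) at z ≈ 102 mm.
- **Everything else:** pictures from the start and end show the yellow-guarded switch, bottle, beaker and tip box unchanged. The gripper finished clear above, about 100 mm over the unit.

No checks failed or disagreed. The highest force I read at the wrist was about 7 N.

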